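Open the safety-capped bottle of label remover

ROBOT

A 6-joint arm with a two-finger parallel gripper is mounted at the origin on a cart in front of the work surface, level with it; the furniture and walls round the work are solid. World frame = base frame: x ahead of the robot, y to its left, z up, the work surface at z = 0. Lengths are in m, angles in rad, forces in N, time in s.
With the tool pointing down it reaches from about 0.35 to 0.85 m from the base axis. Payload 8.1 kg.
Tool frame: the origin (TCP) lies where the fingers leave the gripper's body, on its centre line; the fingertips stand 84 mm ahead of it and the grasp point (between the pads) lies 65 mm ahead of it; z points along the fingers, y is the line along which they close (so a half turn about z gives the same grasp; the last joint's range is limited). The gripper opens to 93 mm and grips with 3 to 60 N. Pads are 15 mm wide; open, the fingers measure 128 mm over their backs; the gripper's body (75 mm by 188 mm) begins 65 mm behind the grasp point.
Start: joints at [-1.284, 0.13, 1.488, -0, 1.523, -0.085], TCP at [0.218, -0.559, 0.303] pointing down, gripper open.
Joint ranges: [-2.96, 2.96], [-0.89, 2.26], [0.02, 2.5], [-1.34, 4.48], [0, 2.73], [-2.66, 2.66]. Speed limits (rad/s): [2.39, 2.39, 2.79, 3.14, 3.14, 3.14].

INTERFACE

Orientations are given as a rotation vector (axis times angle).
In Python, from plant import robot gives the robot as it stands.
- The arm moves only by the shell command python3 -m jog 'ROWS' [FORCE]. ROWS is text: rows parted by semicolons, each of 5 numbers parted by spaces: the opening, from 0 (shut) to 1 (fully open), then the shift along the tool's x, y, z in m, then the turn about the tool's z in degrees. A call has 1 to 10 rows; each row shifts and turns the commanded pose from where the row before left it, along the tool's axes as they then stand; what a row does not reach is not made up. A row lasts 1/12 s, in which the tool goes at most 41.7 mm and 7.16 degrees, less where a joint would pass 70% of its speed; a pose out of reach is approached as far as the arm can. A call with a gripper value outside its range is refused whole. The fingers move at their own pace and stop on an object; FORCE is the grip in N (left out, the last holds). Time passes only in rows, so rows that do not move let the fingers close. It gives the time, the measured TCP pose, the force, the opening and the grip force at its end, in the units of the state.
- robot.read_state(): the state, without advancing time (a new reading comes with each control period).
- robot.read_camera(name): name is "scene" or "top" or "wrist"; returns a dict with "color" (420x560x3 uint8, red, green, blue), "intrinsics" (3x3 intrinsics, pixels), "pose" (4x4, takes a point from camera to world coordinates); the wrist camera has in their place "tool_from_camera" (4x4, takes a point from camera to tool coordinates, whose origin is the TCP and whose axes are the flange's). Camera axes: x right, y down, z forward; pixel columns grow to the right and rows downward; lengths in m; the calibration is good to about 2 mm. The wrist camera is an equidistant fisheye: a pixel r from the principal point sees the ray r / f radians off the axis. A picture is of the moment at which its call begins: read the wrist's pose just before it. There is no depth.
- robot.close_job(): hands the job in; it is judged then, once.
The state is a dict: "t": time; "q": joint angles; "dq": joint speeds; "joint_torque": joint torques, N m; "tool_pos": TCP position; "orientation": TCP orientation; "force": force on the tool from outside, world axes, zero at the start; "wrist_torque": the same for the moment, N m; "opening": finger opening in m; "gripper_force": force on a finger pad.
Only numpy, scipy, OpenCV 4.12 (cv2) and the standard library are available. Lean on these libraries where they do the work, as an engineer would, in place of code of your own. Each camera call takes 0.05 s, during which the arm holds its last target. There are 200 camera calls.

TASK

Open the label-remover bottle with the orange push-and-turn safety cap: press the cap down, twist it counter-clockwise (seen from above) about a quarter turn while it is pressed, then lift it off. Finish with the cap still held in the gripper, upright and still, straight above the open bottle with about 10 cm of air under it; leave the blue-capped bottle and the other things where they are.

Things in the scene. Friction and masses are not known exactly. Their poses are not given: they have to be found in the camera images.
- orange_cap_center (a point): centre (half-way up) of the round ribbed orange cap to be removed: 50 mm diameter, 34 mm tall, about 35 g; on its bottle the centre is 155 mm above the desk. z up, x along the white bar on its flat top. Grip it across any diameter. Locked at first; pressed down, it turns counter-clockwise (from above) and is free to lift when 60 to 100 degrees from its start (aim for 80; stop at 105)
- orange_mouth (a point): centre of the orange-capped bottle's rim, 159 mm above the desk; x turns with the bottle and lies along the locked cap's white bar. White round bottle, 72 mm diameter, orange band, shoulder up to 114 mm above the desk, clamped in a heavy fixed holder of 90 mm diameter. Once the cap is off, a grey plug stands 12 mm above the rim
- orange_plug (a joint): how far the sprung plug in that bottle's mouth is pushed in by the cap, m: 0 with the cap locked, -0.004 with nothing on it. The cap must go down 4.5 mm or more to turn (aim for 6; solid stop at 8 mm); the spring pushes it up with 5 N when locked, 9 N at 6 mm. Turned free and let up, the cap rises 4 mm above its locked height
- blue_cap_center (a point): centre of the blue safety cap of the second bottle, which is of the same shape but blue; not to be touched
- blue_cap_rim (a point): point on the rim of the blue cap, half-way up, 25 mm from its axis: it shows whether that cap is turned
- confetti_jar_center (a point): centre of a pink-and-purple jar with a white lid that stands between the bottles, 63 mm diameter, 92 mm tall; a bystander
- pink_ribbon_center (a point): centre of a spool of pink ribbon standing on end, 54 mm diameter, 64 mm tall; a bystander
- purple_tin_center (a point): centre of a flat round tin with a purple lid, 62 mm diameter, 22 mm tall; a bystander
There are look-alikes about, which are no part of the job. There is more than one size of the part that bears orange_cap_center; the job needs the larger.

How it is judged:
By the outcome, as a careful person would: the job done as asked, in the order asked, and still so for the second after the job is handed in, while the arm keeps its last pose, push and grip.
It also fails if it takes over 40 s, if anything falls off the work surface, if the arm or the gripper's body presses on something with over 40 N, if the wrist force passes 120 N, or if a joint passes its speed limit or range.

## Working session

There is one attempt and no reset: what is moved stays moved. The work goes in short steps, Python scripts to look and compute and a shell command to move; the robot and the scene stay as the last step left them, time stands still between calls to the robot, and variables do not carry over. Pictures are saved under pics/ and viewed, at most 10 in all, crops included, and the job is handed in when it is done.

```bash
ls; mkdir -p pics
python3 - <<'E'
from plant import robot
import cv2,numpy as np
np.set_printoptions(precision=3,suppress=True)
for n in("scene","top"):
    c=robot.read_camera(n); cv2.imwrite(f"pics/{n}0.png",c["color"][:,:,::-1]); print(n,c["intrinsics"],c["pose"])
s=robot.read_state(); print(s)
E
```

```text
pics
scene [[457.335   0.    278.152]
 [  0.    457.335 210.619]
 [  0.      0.      1.   ]] [[-0.737 -0.38   0.559 -0.166]
 [-0.675  0.391 -0.625  0.81 ]
 [ 0.019 -0.838 -0.545  0.792]
 [ 0.     0.     0.     1.   ]]
top [[402.296   0.    278.655]
 [  0.    402.296 215.501]
 [  0.      0.      1.   ]] [[ 0.018 -0.996  0.091  0.39 ]
 [-1.    -0.018  0.001  0.044]
 [ 0.001 -0.091 -0.996  1.257]
 [ 0.     0.     0.     1.   ]]
{'t': 0.1, 'q': array([-1.284,  0.131,  1.489,  0.   ,  1.523, -0.085]), 'dq': array([ 0.002, -0.003, -0.002, -0.001, -0.   , -0.001]), 'joint_torque': array([  0.002, -56.134, -49.31 ,   0.077,   0.029,  -0.   ]), 'tool_pos': array([ 0.218, -0.559,  0.302]), 'orientation': array([-3.086, -0.58 ,  0.   ]), 'force': array([ 0.652, -0.093, -0.45 ]), 'wrist_torque': array([ 0.011, -0.005, -0.012]), 'gripper_force': 0.0, 'opening': 0.09297528463016791}
```

View pics/top0.png

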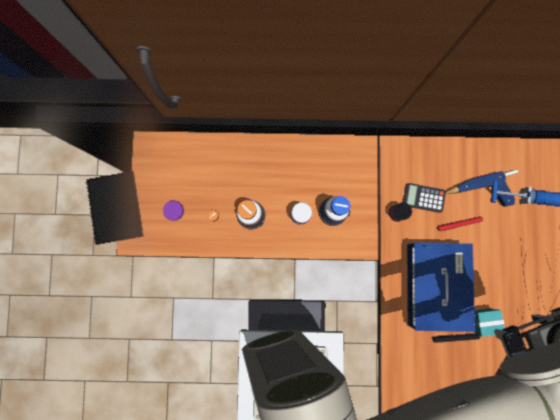

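View pics/scene0.png

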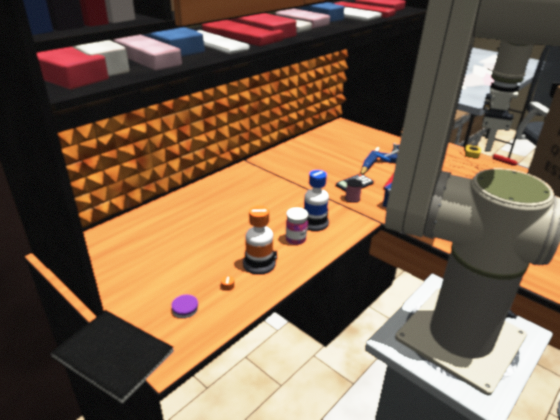

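The top view shows the orange cap at about (247,210) and the small look-alike at (213,216). The blue cap is at (338,205), the jar lid at (301,212) and the tin at (173,210). The scene view shows the orange cap at (259,217) on the bottle and a shelf only at the back.

```bash
cat > h.py <<'E'
import cv2,numpy as np
from plant import robot
np.set_printoptions(precision=4,suppress=True)
def ray(c,p,z):
    d=np.linalg.inv(c["intrinsics"])@[p[0],p[1],1]; T=c["pose"]; d=T[:3,:3]@d; o=T[:3,3]
    return o+d*(z-o[2])/d[2]
def blobs(img,lo,hi,amin=15):
    m=cv2.inRange(cv2.cvtColor(img,cv2.COLOR_RGB2HSV),np.array(lo),np.array(hi))
    n,l,s,c=cv2.connectedComponentsWithStats(m)
    return [(c[i],s[i],l==i) for i in range(1,n) if s[i][4]>=amin]
E
python3 - <<'E'
from h import *
c=robot.read_camera("top"); im=c["color"]; print(im[212,240],im[216,250],im[150,250],im[210,247])
for b in blobs(im[185:235,230:270],(5,190,200),(20,255,255),10): print("top",b[0]+[230,185],b[1],ray(c,b[0]+[230,185],.172))
m=cv2.inRange(cv2.cvtColor(im[190:232,230:270],cv2.COLOR_RGB2HSV),(5,200,150),(20,255,255))
cv2.imwrite("pics/crop.png",np.hstack([cv2.resize(im[185:235,220:360,::-1],None,fx=5,fy=5,interpolation=0)]))
for n,p,z in(("or",(247,210),.172),("blue",(339,205),.172),("jar",(301,212),.092),("spool",(400,211),.064)): print(n,ray(c,p,z))
E
```

```text
[232 150  81] [231 154  83] [212 134  83] [235 224 219]
or [0.5029 0.1306 0.172 ]
blue [ 0.521  -0.1188  0.172 ]
jar [ 0.5081 -0.0203  0.092 ]
spool [ 0.5192 -0.317   0.064 ]
```

View pics/crop.png

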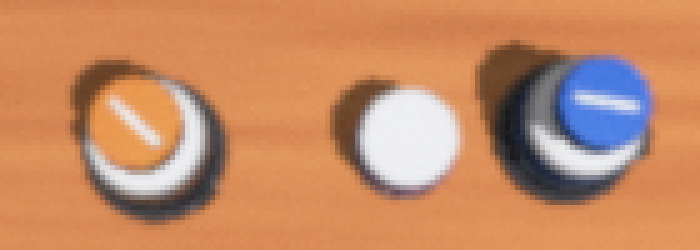

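Crop: the orange cap's top centre is at full-image (247.4,209.4). Its white bar runs diagonally, about 45° in the world, and the blue cap is well apart. Rise first, then cross over.

```bash
python3 -m jog '1 0 0 -0.03 0;1 0 0 -0.03 0;1 0.026 -0.027 0 0;1 0.026 -0.027 0 0;1 0.026 -0.027 0 0;1 0.026 -0.027 0 0;1 0.026 -0.027 0 0;1 0.026 -0.027 0 0;1 0.026 -0.027 0 0;1 0.026 -0.027 0 0' 20
python3 -m jog '1 0.026 -0.027 0 0;1 0.026 -0.027 0 0;1 0.026 -0.027 0 0;1 0.026 -0.027 0 0;1 0.026 -0.027 0 0;1 0.026 -0.027 0 0;1 0.026 -0.027 0 0;1 0.026 -0.027 0 0;1 0 0 0 0;1 0 0 0 0'
python3 - <<'E'
from h import *
s=robot.read_state(); c=robot.read_camera("wrist"); print(s["q"],s["tool_pos"],s["orientation"],c["intrinsics"],c["tool_from_camera"])
cv2.imwrite("pics/w1.png",c["color"][:,:,::-1])
E
```

```text
t: 0.98
tool_pos: [0.3334, -0.2804, 0.3625]
orientation: [-3.087, -0.58, 0.0]
force: [0.7, 0.1, 0.4]
opening: 0.0931
gripper_force: 0.0
t: 1.82
tool_pos: [0.4488, -0.0035, 0.3623]
orientation: [-3.086, -0.587, 0.002]
force: [-0.3, 0.2, -1.0]
opening: 0.0932
gripper_force: 0.0
[-0.1222 -0.304   1.7902  0.      1.6564  1.0725] [ 0.4488 -0.0035  0.3623] [-3.0859 -0.5873  0.0015] [[325.1923   0.     280.7059]
 [  0.     325.1923 209.8145]
 [  0.       0.       1.    ]] [[ 0.0008 -0.9666 -0.2564  0.0715]
 [ 1.      0.0006  0.0006 -0.0001]
 [-0.0004 -0.2564  0.9666 -0.0811]
 [ 0.      0.      0.      1.    ]]
```

View pics/w1.png

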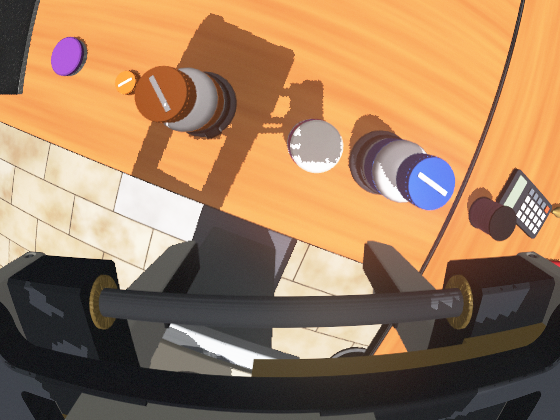

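The wrist view shows the orange cap's top at about (165,93), shaded by the gripper, with its bar. The small cap is at (125,82), the jar lid at (316,145) and the blue cap at (432,183). I'll go closer and measure there.

```bash
python3 -m jog '1 0.013 -0.035 0 0;1 0.013 -0.035 0 0;1 0.014 -0.035 0 0;1 0 0 0 0;1 0 0 0 0'
python3 - <<'E'
from h import *
s=robot.read_state(); c=robot.read_camera("wrist"); print(s["tool_pos"],s["orientation"])
cv2.imwrite("pics/w2.png",c["color"][:,:,::-1])
E
```

```text
t: 2.28
tool_pos: [0.4475, 0.1071, 0.3626]
orientation: [3.087, 0.583, -0.001]
force: [0.6, -0.4, -0.2]
opening: 0.093
gripper_force: 0.0
[0.4475 0.1071 0.3626] [ 3.0867  0.5832 -0.0006]
```

View pics/w2.png

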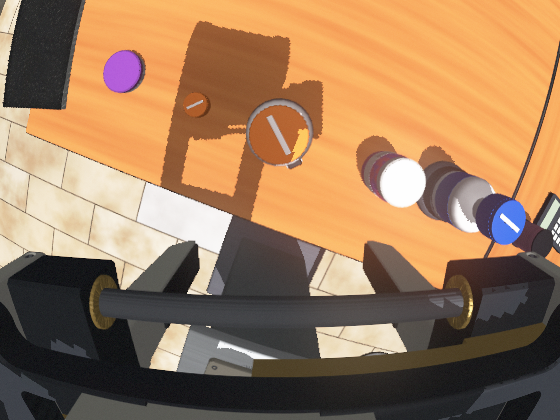

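The cap's top is a disc centred at about (279,135), with its bar running from (268,117) to (290,154). The blue cap is far off, at (507,222).

```bash
cat >> h.py <<'E'
from scipy.spatial.transform import Rotation as R
def wray(c,s,p,z):
    K=c["intrinsics"]; v=np.array([p[0]-K[0,2],p[1]-K[1,2]]); r=np.hypot(*v); th=r/K[0,0]
    d=np.r_[v/r*np.sin(th),np.cos(th)]; T=c["tool_from_camera"]; W=R.from_rotvec(s["orientation"]).as_matrix()
    d=W@T[:3,:3]@d; o=s["tool_pos"]+W@T[:3,3]; return o+d*(z-o[2])/d[2]
E
python3 - <<'E'
from h import *
s=robot.read_state(); c=robot.read_camera("wrist"); t=robot.read_camera("top")
W=R.from_rotvec(s["orientation"]).as_matrix()
P=wray(c,s,(279,135.3),.172); print(P,"edges",[wray(c,s,p,.172) for p in((248,135),(310,135))])
print(ray(t,(247.4,209.4),.172), "tool delta",W.T@(P-s["tool_pos"]))
a=wray(c,s,(268,117),.172);b=wray(c,s,(290,154),.172);print("bar",np.degrees(np.arctan2(*(a-b)[1::-1])),np.linalg.norm(a-b))
E
```

```text
[0.5061 0.1302 0.172 ] edges [array([0.4972, 0.1544, 0.172 ]), array([0.5159, 0.1064, 0.172 ])]
[0.5045 0.1296 0.172 ] tool delta [ 0.0633 -0.0013  0.1906]
bar 51.82352896020308 0.03596743521684421
```

```bash
python3 -m jog '1 0.031 -0.001 0 0;1 0.0315 0 0 0;1 0 0 0.03 0;1 0 0 0.03 0;1 0 0 0.03 0;1 0 0 0.03 0;1 0 0 0.0225 0;1 0 0 0 0;1 0 0 0 0' 40
python3 - <<'E'
from h import *
s=robot.read_state(); print(s["tool_pos"],R.from_rotvec(s["orientation"]).as_matrix().T@(np.array([.5057,.130,.155])-s["tool_pos"]),s["q"])
E
```

```text
t: 3.18
tool_pos: [0.505, 0.1289, 0.2193]
orientation: [3.088, 0.577, -0.005]
force: [0.2, 0.7, 0.2]
opening: 0.093
gripper_force: 0.0
[0.505  0.1289 0.2193] [ 0.0012 -0.0008  0.0643] [ 0.1516 -0.0248  1.8034 -0.0002  1.3662  1.353 ]
```

```bash
python3 -m jog '0.4 0 0 0 0;0.4 0 0 0 0;0.4 0 0 0 0;0.4 0 0 0 0;0.4 0 0 0 0;0.4 0 0 0 0;0.4 0 0 0 0;0.4 0 0 0 0' 40
```

```text
t: 3.85
tool_pos: [0.5056, 0.1309, 0.2205]
orientation: [-3.087, -0.581, -0.0]
force: [-1.3, 2.7, 2.0]
opening: 0.0496
gripper_force: 40.0
```

```bash
python3 -m jog '0.4 0 0 0.002 0;0.4 0 0 0.002 0;0.4 0 0 0.002 0;0.4 0 0 0 0;0.4 0 0 0 0;0.4 0 0 0 0'
```

```text
t: 4.35
tool_pos: [0.5058, 0.1308, 0.215]
orientation: [-3.087, -0.581, -0.001]
force: [-3.4, 0.8, 7.9]
opening: 0.0493
gripper_force: 40.0
```

```bash
python3 -m jog '0.4 0 0 0.0008 0;0.4 0 0 0 -4;0.4 0 0 0 -4;0.4 0 0 0 -4;0.4 0 0 0 -4;0.4 0 0 0 -4;0.4 0 0 0 0'
python3 - <<'E'
from h import *
s=robot.read_state(); print(s["q"],s["wrist_torque"],s["force"])
c=robot.read_camera("wrist"); cv2.imwrite("pics/w3.png",c["color"][:,:,::-1])
E
```

```text
t: 4.93
tool_pos: [0.5066, 0.1308, 0.2148]
orientation: [2.937, 1.115, 0.004]
force: [-0.9, -0.1, 8.6]
opening: 0.0502
gripper_force: 40.0
[ 0.1547 -0.0202  1.8073 -0.0001  1.3516  1.    ] [ 0.0427  0.0187 -0.0027] [-0.9004 -0.0693  8.5592]
```

View pics/w3.png

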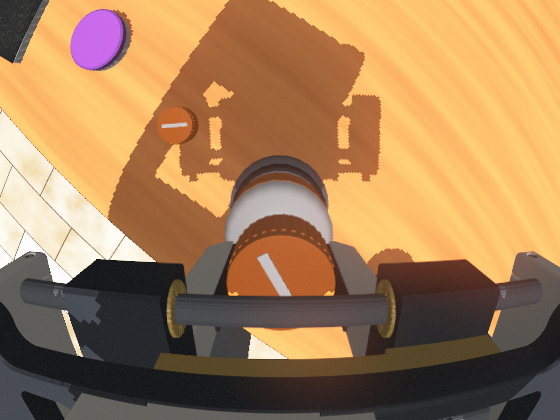

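The gripped cap's bar runs from (264,257) to (287,295), the same slope in the tool frame as before, so the cap has turned 20° with the gripper. I'll turn it 60° more.

```bash
python3 -m jog '0.4 0 0 0 -6;0.4 0 0 0 -6;0.4 0 0 0 -6;0.4 0 0 0 -6;0.4 0 0 0 -6;0.4 0 0 0 -6;0.4 0 0 0 -6;0.4 0 0 0 -6;0.4 0 0 0 -6;0.4 0 0 0 -6'
python3 -m jog '0.4 0 0 0 0;0.4 0 0 0 0'
python3 - <<'E'
from h import *
s=robot.read_state(); print(s["q"],s["wrist_torque"],s["force"],R.from_rotvec(s["orientation"]).as_matrix()[:,0])
c=robot.read_camera("wrist"); cv2.imwrite("pics/w4.png",c["color"][:,:,::-1])
E
```

```text
t: 5.82
tool_pos: [0.5067, 0.1307, 0.2149]
orientation: [1.984, 2.433, 0.004]
force: [-0.1, 0.5, 7.8]
opening: 0.0501
gripper_force: 40.0
t: 5.98
tool_pos: [0.5067, 0.1307, 0.2149]
orientation: [1.99, 2.428, 0.003]
force: [1.1, -0.3, 7.5]
opening: 0.0502
gripper_force: 40.0
[ 0.1546 -0.0202  1.8072 -0.0002  1.3515 -0.0435] [-0.0378 -0.0307 -0.0145] [ 1.0624 -0.2561  7.4609] [-0.1968  0.9804 -0.0004]
```

View pics/w4.png

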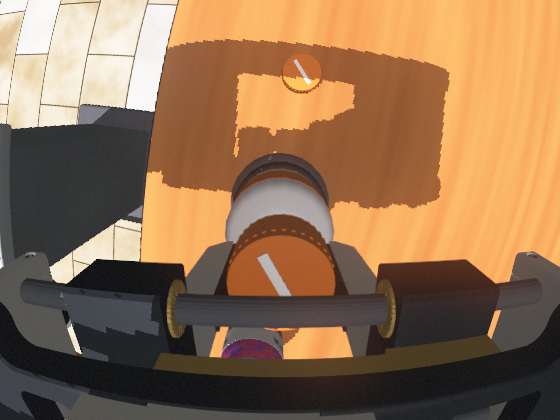

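The bar has the same slope in the tool frame, (262,257)–(287,295), so the cap has turned about 80°. Lift it gently first.

```bash
python3 -m jog '0.4 0 0 -0.003 0;0.4 0 0 -0.003 0;0.4 0 0 -0.004 0;0.4 0 0 -0.004 0;0.4 0 0 -0.004 0;0.4 0 0 0 0'
python3 -m jog '0.4 0 0 -0.01 0;0.4 0 0 -0.015 0;0.4 0 0 -0.02 0;0.4 0 0 -0.02 0;0.4 0 0 -0.02 0;0.4 0 0 -0.015 0;0.4 0 0 -0.01 0;0.4 0 0 -0.005 0;0.4 0 0 0 0;0.4 0 0 0 0'
python3 -m jog '0.4 0 0 0 0;0.4 0 0 0 0;0.4 0 0 0 0;0.4 0 0 0 0'
python3 - <<'E'
from h import *
print(robot.read_state())
c=robot.read_camera("scene")["color"][140:300,160:360,::-1]; w=robot.read_camera("wrist")["color"][:,:,::-1]
cv2.imwrite("pics/e.png",np.hstack([cv2.resize(c,(400,320)),cv2.resize(w,(400,320))]))
E
```

```text
t: 6.53
tool_pos: [0.5056, 0.1306, 0.2319]
orientation: [1.992, 2.429, 0.0]
force: [-0.7, -0.7, -0.1]
opening: 0.0495
gripper_force: 40.0
t: 7.37
tool_pos: [0.5054, 0.1306, 0.3457]
orientation: [-1.992, -2.429, 0.001]
force: [-0.8, 0.2, -1.3]
opening: 0.0495
gripper_force: 40.0
t: 7.7
tool_pos: [0.5054, 0.1306, 0.3457]
orientation: [-1.991, -2.429, 0.001]
force: [0.2, 0.2, -0.5]
opening: 0.0496
gripper_force: 40.0
{'t': 7.7, 'q': array([ 0.1546, -0.0951,  1.6386, -0.    ,  1.5993, -0.0427]), 'dq': array([ 0.0001, -0.0013, -0.0053,  0.0012,  0.0004, -0.0026]), 'joint_torque': array([  0.0003, -44.8923, -49.8205,   0.078 ,   0.0255,  -0.0001]), 'tool_pos': array([0.5054, 0.1306, 0.3457]), 'orientation': array([-1.9914, -2.4288,  0.0014]), 'force': array([ 0.16  ,  0.1679, -0.4916]), 'wrist_torque': array([-0.0411, -0.044 ,  0.0016]), 'gripper_force': 39.99987926334143, 'opening': 0.04957697923605619}
```

View pics/e.png

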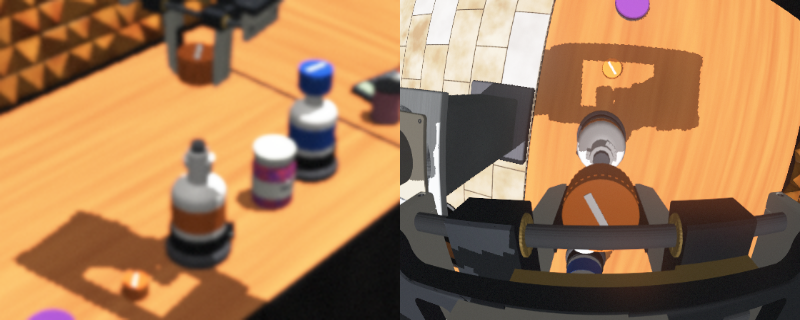

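The cap is held upright at about (200,60) in the left half. The open bottle, with its grey plug at (198,150), is straight under it, and the other things have not moved. The cap's bottom is at about 0.263 m, 104 mm above the rim.

```bash
python3 -c "
from plant import robot
print(robot.close_job())"
```

```text
the job is handed in; nothing more can be done
None
```

The job is handed in at about 8 s on the robot's clock: I pressed the orange cap down about 6 mm, turned it 80° counter-clockwise and lifted it off, and it is now held upright and still about 10 cm above the open bottle, with the other things where they were.

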